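Tip a printed housing onto its back and load the power supply

TASK

The orange printed housing is standing on end on the green mat: push it near the top so that it topples over, without lifting it, and lies on the mat on its closed back with its open side up. Then pick up the silver power supply from the steel tray and set it down gently in the housing, flat on the floor between the two low ribs, with its red terminal end towards the end of the housing that has the cable notch. Let go of it, and leave the black relay module and everything else on the bench where it is.

Things in the scene. Friction and masses are not known exactly. Their poses are not given: they have to be found in the camera images.
- mat_middle (a point): Centre of the top of the green cutting mat, 340 (its x) x 300 (its y) x 3 mm thick, fixed to the bench. The mat may be on the left or the right half of the bench; the tray is on the other.
- housing: Orange box, open on one side, about 250 g, standing on end on the mat: 50 deep (x) x 110 wide (y) x 170 mm tall (z), walls 4 mm. Origin: centre of its foot end (underside as it stands). x points from the open side (-25 mm) to the closed back (+25 mm): toppled along +x it lies on its back, x down. z runs from foot end to plain top end. The foot end wall has the 36 mm wide cable notch.
- housing_middle (a point): Middle of the orange housing (of its outer 50 x 110 x 170 mm box), axes as the housing; 25 mm above the mat's top when the housing lies on its back.
- housing_seat (a point): Centre of the inner face of the housing's closed back, the floor on which the power supply must lie; axes as the housing. The cavity is 46 mm deep, 102 mm wide (y) and 162 mm long (z). Two ribs 8 mm high, 3 mm thick and 130 mm long run along z on this floor, 58 mm apart inside (faces at y = +-29 mm).
- housing_edge (a point): Middle of the lower edge of the housing's back (on its foot end), the edge about which it topples; axes as the housing.
- psu_middle (a point): Centre (half-way up) of the silver power supply, a block 110 mm long (its x), 46 mm wide (its y), 44 mm high (its z, up), about 300 g, lying flat on the tray. The red terminal end is at its -x end. The tray's floor is 4 mm thick, its rim 12 mm high.
- psu_end (a point): Middle of the power supply's red terminal end face (55 mm from its centre along its -x); axes as the power supply.
- relay_middle (a point): Centre of the black relay module with a yellow end, same size as the power supply and also on the tray, about 150 mm from it; leave it alone.
- spool_blue: Blue filament spool lying flat, 160 mm across, 62 mm high; origin at the centre of its underside. Bystander.
- spool_green: Green filament spool lying flat, 160 mm across, 62 mm high; origin at the centre of its underside. Bystander.
- tape: Roll of blue tape lying flat, 100 mm across, 48 mm high; origin at the centre of its underside. Bystander.
- driver: Screwdriver 180 mm long lying near the middle of the bench, along its x axis. Bystander.
- scraper: Scraper (spatula) 200 mm long, lying along its x axis. Bystander.
- bracket: White printed bracket, 80 x 50 mm, 68 mm high; origin at the centre of its underside. Bystander.
- duct: White printed fan duct, 70 x 70 mm, 45 mm high; origin at the centre of its underside. Bystander.
There are look-alikes about, which are no part of the job. Leave any blue look-alike of the part that bears psu_middle alone.

How it is judged:
By the outcome, as a careful person would: the job done as asked, in the order asked, and still so for the second after the job is handed in, with the robot touching nothing.
It also fails if it takes over 56 s, if anything falls off the work surface, if the arm or the gripper's body presses on something with over 40 N, if the wrist force passes 120 N, or if a joint passes its speed limit or range.

ROBOT

A 6-joint arm with a two-finger parallel gripper is mounted at the origin on the work surface. World frame = base frame: x ahead of the robot, y to its left, z up, the work surface at z = 0. Lengths are in m, angles in rad, forces in N, time in s.
With the tool pointing down it reaches from about 0.35 to 0.85 m from the base axis. Payload 8.1 kg.
Tool frame: the origin (TCP) lies on the centre line of the jaws, within the pads' length; the fingertips stand robot.tips_ahead ahead of it and the grasp point (between the pads) lies 8 mm behind it (robot.tips_ahead is the distance from the TCP to the fingertips, in m); z points along the fingers, y is the direction in which the jaws open and shut (so a half turn about z gives the same grasp; the last joint's range is limited). The gripper opens to 93 mm and grips with 3 to 60 N. Pads are 15 mm wide; open, the fingers measure 128 mm over their backs; the gripper's body (75 mm by 188 mm) begins 65 mm behind the grasp point.
Start: joints at [-1.378, 0.13, 1.488, -0, 1.523, -0.085], TCP at [0.165, -0.577, 0.23] pointing down, gripper open.
Joint ranges: [-2.96, 2.96], [-0.89, 2.26], [0.02, 2.5], [-1.34, 4.48], [0, 2.73], [-2.66, 2.66]. Speed limits (rad/s): [2.39, 2.39, 2.79, 3.14, 3.14, 3.14].

INTERFACE

Orientations are given as a rotation vector (axis times angle).
In Python, from plant import monitor, eyes, job, robot gives the robot as it stands.
- The arm moves only by the tool servo_tool, never from a script. Its argument "plan" is a list that holds one entry, the list of rows, each a list of 7 numbers: the closure, from -1 (fully open) to 1 (shut), so that 0 is half open, then the shift along the world's x, y, z in mm, then the turn, a rotation vector about the world's x, y, z in rad. In form: [[[hand, dx, dy, dz, ax, ay, az], ...]]. A call has 1 to 12 rows; each row shifts and turns the commanded pose from where the row before left it; what a row does not reach is not made up. A row lasts 1/10 s, in which the tool goes at most 50 mm and 8.59 degrees, less where a joint would pass 70% of its speed; a pose out of reach is approached as far as the arm can. A call with a gripper value outside its range is refused whole. The fingers move at their own pace and stop on an object; "force" is the grip in N (left out, the last holds). Time passes only in rows, so rows that do not move let the fingers close. It gives the time, the measured TCP pose, the force and the opening at its end, in the units of the state.
- monitor.read_state(): the state, without advancing time (a new reading comes with each control period).
- eyes.read_camera(name): name is "scene" or "top"; returns the picture (420x560x3 uint8, red, green, blue); there is no depth.
- eyes.camera_info(name): a dict with "mtx" (3x3 intrinsics, pixels), "R" (3x3) and "t" (3): a world point X has camera coordinates R X + t. Camera axes: x right, y down, z forward; pixel columns grow to the right and rows downward; lengths in m; the calibration is good to about 2 mm. A picture is of the moment at which its call begins. camera_info takes no time and is no camera call.
- job.close_job(): hands the job in, once; it reports no verdict.
The state is a dict: "t": time; "q": joint angles; "dq": joint speeds; "joint_torque": joint torques, N m; "tool_pos": TCP position; "orientation": TCP orientation; "force": force on the tool from outside, world axes, zero at the start; "wrist_torque": the same for the moment, N m; "opening": finger opening in m.
Only numpy, scipy, OpenCV 4.12 (cv2) and the standard library are available. Lean on these libraries where they do the work, as an engineer would, in place of code of your own. Each camera call takes 0.05 s, during which the arm holds its last target. There are 200 camera calls.

## Working session

There is one attempt and no reset: what is moved stays moved. The work goes in short steps, Python scripts to look and compute and a tool call to move; the robot and the scene stay as the last step left them, time stands still between calls to the robot, and variables do not carry over. Pictures are saved under pics/ and viewed, about 8 in all and at most 12, crops included, and the job is handed in when it is done.

Besides the shell and the picture viewer there is one more tool, called after "Emit:" in YAML: its name, and indented under it one key for each argument. servo_tool: Moves the arm, as the interface text tells. Its arguments: {"type":"object","properties":{"plan":{"type":"array"},"force":{"type":"number"}},"required":["plan"]}

```bash
ls; mkdir -p pics; python3 - <<'E'
from plant import monitor, eyes, job, robot
import cv2,numpy as np
for n in("scene","top"):
    im=eyes.read_camera(n); cv2.imwrite(f"pics/{n}0.png",cv2.resize(im[:,:,::-1],(784,588),interpolation=cv2.INTER_CUBIC)); np.save(f"pics/{n}0.npy",im)
    i=eyes.camera_info(n); print(n,{k:np.round(v,3).tolist() for k,v in i.items()})
s=monitor.read_state(); print(s['t'],s['tool_pos'],s['orientation'],s['opening'],robot.tips_ahead)
E
```

```text
pics
scene {'mtx': [[392.044, 0.0, 274.566], [0.0, 392.044, 212.486], [0.0, 0.0, 1.0]], 'R': [[0.802, 0.598, 0.018], [0.451, -0.586, -0.673], [-0.392, 0.548, -0.739]], 't': [-0.447, -0.198, 1.622]}
top {'mtx': [[456.003, 0.0, 272.985], [0.0, 456.003, 210.469], [0.0, 0.0, 1.0]], 'R': [[-0.026, -1.0, 0.016], [-0.989, 0.024, -0.143], [0.143, -0.019, -0.99]], 't': [0.004, 0.546, 1.349]}
0.1 [ 0.1644577 -0.5765197  0.2287063] [-3.10973361e+00 -4.34673807e-01  1.42040049e-04] 0.09294320192297029 0.011
```

View pics/scene0.png

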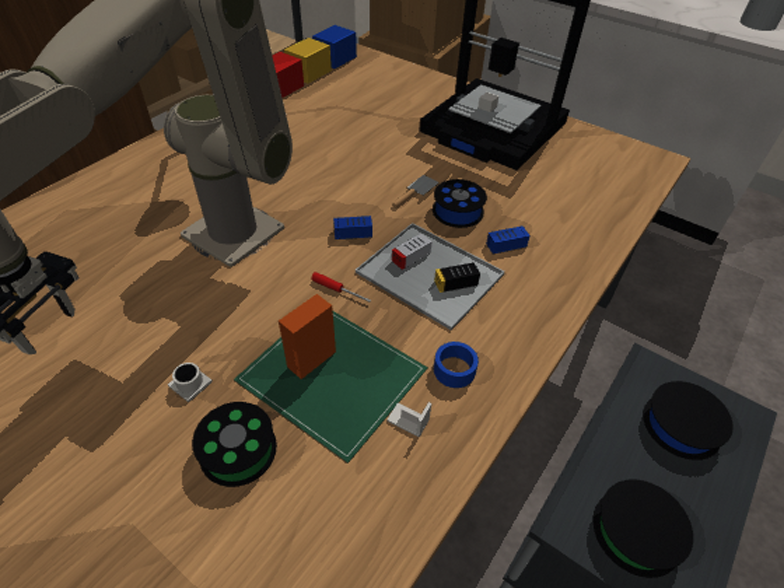

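View pics/top0.png

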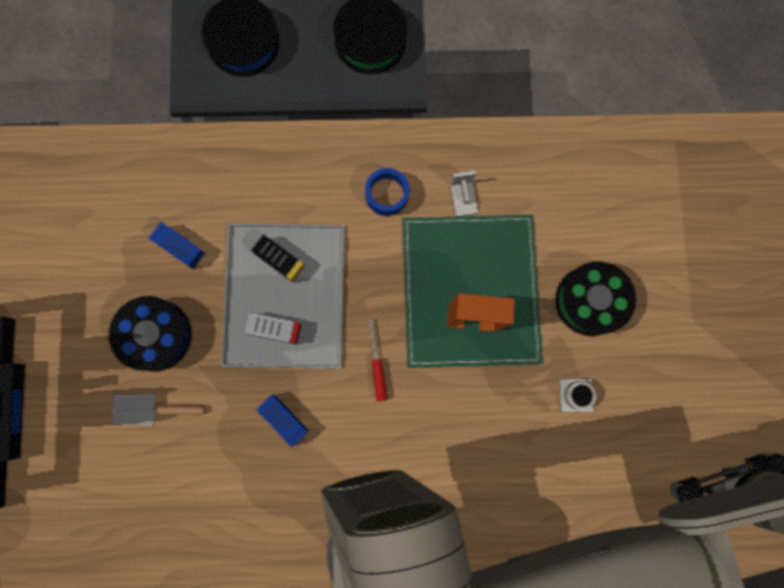

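The scene view shows the housing at (308,337), the PSU (silver, red end) at (411,250) and the relay (black/yellow) at (457,277). There are blue look-alikes at (352,228) and (508,239). In the top view the PSU is at (272,328), red end at (297,331), and the housing is at (482,312). I'll check both in an enlarged crop.

```bash
python3 - <<'E'
import cv2,numpy as np
im=np.load("pics/top0.npy")[:,:,::-1]
a=cv2.resize(im[190:250,305:385],(800,600),interpolation=cv2.INTER_CUBIC)
b=cv2.resize(im[150:270,155:250],None,fx=5,fy=5,interpolation=cv2.INTER_CUBIC)
a=cv2.resize(im[190:250,310:375],None,fx=5,fy=5,interpolation=cv2.INTER_CUBIC)
sc=np.load("pics/scene0.npy")[:,:,::-1]
c=cv2.resize(sc[205:275,190:250],None,fx=4,fy=4,interpolation=cv2.INTER_CUBIC)
out=np.zeros((600,800,3),np.uint8)
out[:,:475]=b; out[:300,475:800]=a; out[305:585,475:715]=c
cv2.imwrite("pics/crop1.png",out)
E
```

```text
(no output)
```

View pics/crop1.png

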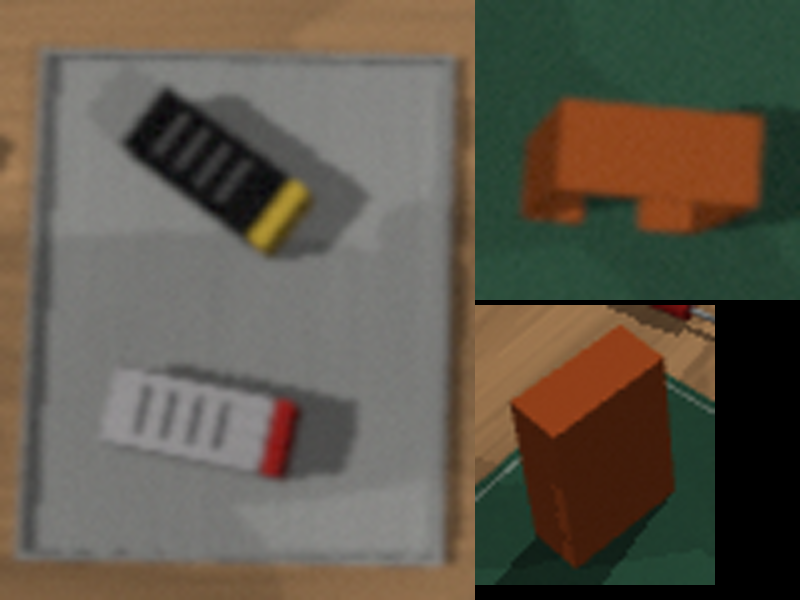

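The crop confirms the PSU: silver, red end at crop (280,438), unlike the black/yellow relay and the blue blocks. The housing's open side and foot notch face the robot, and its closed back faces +x. Now I'll measure both.

```bash
cat > h.py <<'E'
import numpy as np
from plant import eyes
def ray(name,px,z):
    i=eyes.camera_info(name);R,t,K=map(np.array,(i['R'],i['t'],i['mtx']))
    C=-R.T@t; out=[]
    for u,v in px:
        d=R.T@np.linalg.solve(K,[u,v,1]); out.append(C+d*(z-C[2])/d[2])
    return np.array(out)
def proj(name,X):
    i=eyes.camera_info(name);c=np.array(X)@np.array(i['R']).T+i['t'];p=c@np.array(i['mtx']).T
    return p[:,:2]/p[:,2:]
def rect(name,px,z,f,ox,oy):
    p=ray(name,[((u+.5)/f-.5+ox,(v+.5)/f-.5+oy) for u,v in px],z)
    print(np.round(p*1000,1).tolist(),'c',np.round(p.mean(0)*1000,1), 'sides',np.round(np.linalg.norm(p-np.roll(p,-1,0),axis=1)*1000,1))
    for k in range(4):
        e=p[(k+1)%4]-p[k]; print('dir',k,round(float(np.degrees(np.arctan2(e[1],e[0]))),1))
    return p
E
python3 - <<'E'
from h import *
print("housing");rect("top",[(563-475,98),(765-475,116),(757-475,208),(555-475,193)],.173,5,310,190)
print("psu");rect("top",[(122,368),(300,402),(268,478),(100,440)],.048,5,155,150)
print("mat");p=ray("top",[(404/1.4,219/1.4),(532/1.4,216/1.4),(541/1.4,362/1.4),(408/1.4,366/1.4)],.003);print(p.round(3),p.mean(0))
E
```

```text
housing
[[526.7, -156.2, 173.0], [514.0, -267.3, 173.0], [463.3, -260.0, 173.0], [474.3, -149.5, 173.0]] c [ 494.6 -208.2  173. ] sides [111.8  51.3 111.1  52.9]
dir 0 -96.5
dir 1 171.9
dir 2 84.3
dir 3 -7.2
psu
[[512.9, 274.2, 48.0], [489.8, 167.6, 48.0], [444.7, 187.0, 48.0], [469.9, 287.1, 48.0]] c [479.3 229.   48. ] sides [109.   49.1 103.2  44.9]
dir 0 -102.3
dir 1 156.7
dir 2 75.9
dir 3 -16.8
mat
[[ 0.724 -0.064  0.003]
 [ 0.724 -0.357  0.003]
 [ 0.393 -0.357  0.003]
 [ 0.392 -0.063  0.003]] [ 0.55813379 -0.21000985  0.003     ]
```

The measurements agree with the given sizes. Housing centre is (495,-208) at yaw about -6.7°, and it topples towards +x. PSU centre is (479,229), with the red end pointing at -103°. I'm moving to stand off in front of the open side.

Emit:
servo_tool:
  plan:
    - [[0,21,31.5,0,0,0,-0.033],[0,21,31.5,0,0,0,-0.033],[0,21,31.5,0,0,0,-0.033],[0,21,31.5,0,0,0,-0.033],[0,21,31.5,0,0,0,-0.033],[0,21,31.5,0,0,0,-0.033],[0,21,31.5,0,0,0,-0.033],[0,22,31.5,0,0,0,-0.033],[0,22,31.5,-15,0,0,-0.033],[0,22,31.5,-16,0,0,-0.033],[0,22,31,-16,0,0,-0.033],[0,22,31,-16,0,0,-0.033]]
  force: 20

```text
t: 1.3
tool_pos: [0.422, -0.1985, 0.1658]
orientation: [-3.136, 0.188, 0.0]
force: [0.1, -0.2, -0.3]
opening: 0.0466
```

Emit:
servo_tool:
  plan:
    - [[0,15,-1.8,0,0,0,0],[0,10,-1.2,0,0,0,0],[0,6,-0.7,0,0,0,0],[0,6,-0.7,0,0,0,0],[0,6,-0.7,0,0,0,0],[0,6,-0.7,0,0,0,0],[0,6,-0.7,0,0,0,0],[0,6,-0.7,0,0,0,0],[0,6,-0.7,0,0,0,0]]

```text
t: 2.2
tool_pos: [0.489, -0.208, 0.1667]
orientation: [-3.136, 0.186, -0.0]
force: [-0.2, 0.4, -0.4]
opening: 0.0466
```

```bash
python3 - <<'E'
from plant import eyes
import cv2
im=eyes.read_camera("scene")[:,:,::-1]
cv2.imwrite("pics/s1.png",cv2.resize(im[180:340,160:320],None,fx=3.5,fy=3.5,interpolation=cv2.INTER_CUBIC))
E
```

```text
(no output)
```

View pics/s1.png

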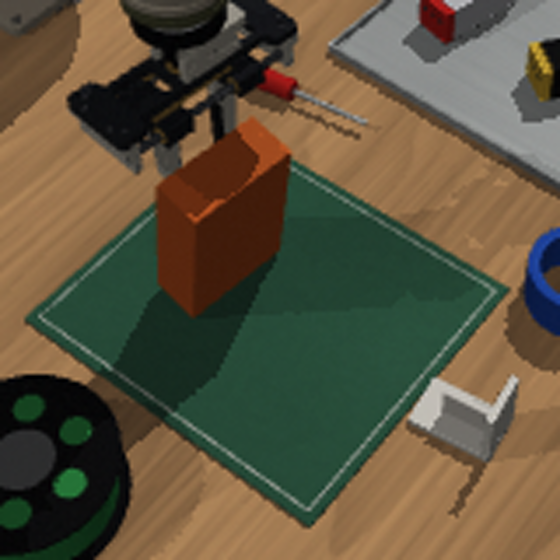

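The fingers touch the top edge and the housing has started to tilt, with its top at (225,180) in the crop. I'll keep pushing.

Emit:
servo_tool:
  plan:
    - [[0,6,-0.7,0,0,0,0],[0,6,-0.7,0,0,0,0],[0,6,-0.7,0,0,0,0],[0,6,-0.7,0,0,0,0],[0,6,-0.7,0,0,0,0],[0,0,0,0,0,0,0],[0,0,0,0,0,0,0],[0,0,0,0,0,0,0]]

```text
t: 3.05
tool_pos: [0.5184, -0.2113, 0.1666]
orientation: [-3.136, 0.186, 0.0]
force: [0.3, 0.5, 0.2]
opening: 0.0463
```

```bash
python3 - <<'E'
from plant import eyes
import cv2,numpy as np
im=eyes.read_camera("scene")[:,:,::-1]
t=eyes.read_camera("top")[:,:,::-1]
a=cv2.resize(im[200:350,160:320],None,fx=2.5,fy=2.5,interpolation=cv2.INTER_CUBIC)
b=cv2.resize(t[140:290,270:430],None,fx=2.5,fy=2.5,interpolation=cv2.INTER_CUBIC)
cv2.imwrite("pics/s2.png",np.hstack([a,b]))
E
```

```text
(no output)
```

View pics/s2.png

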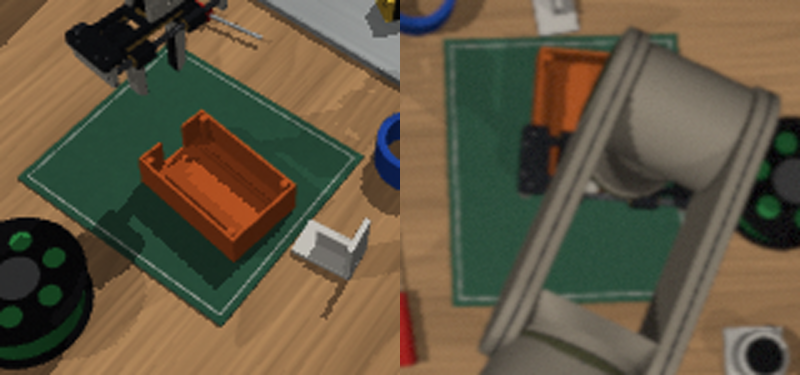

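The housing toppled cleanly onto its back with the open side up and the notch towards the robot (crop (170,150)). Next I'll go over the PSU.

Emit:
servo_tool:
  plan:
    - [[-0.5,-3,36.7,5,0,0,0.122],[-0.5,-3,36.7,5,0,0,0.122],[-0.5,-3,36.7,0,0,0,0.122],[-0.5,-3,36.7,0,0,0,0.122],[-0.5,-3,36.7,0,0,0,0.122],[-0.5,-3,36.7,0,0,0,0.122],[-0.5,-3,36.7,0,0,0,0.122],[-0.5,-3,36.7,0,0,0,0.122],[-0.5,-3,36.7,0,0,0,0.122],[-0.5,-4,36.7,0,0,0,0.122],[-0.5,-4,36.7,0,0,0,0.122],[-0.5,-4,36.7,-10,0,0,0.122]]

```text
t: 4.35
tool_pos: [0.4802, 0.2308, 0.1683]
orientation: [2.451, 1.963, 0.005]
force: [0.9, 0.1, 0.0]
opening: 0.0698
```

```bash
python3 - <<'E'
from plant import eyes, monitor
import cv2,numpy as np
s=monitor.read_state();print(s['tool_pos'],s['orientation'],s['q'])
im=eyes.read_camera("scene")[:,:,::-1]
t=eyes.read_camera("top")[:,:,::-1]
a=cv2.resize(t[145:245,305:395],None,fx=5,fy=5,interpolation=cv2.INTER_CUBIC)
b=cv2.resize(im[140:240,240:340],None,fx=3,fy=3,interpolation=cv2.INTER_CUBIC)
out=np.zeros((500,750,3),np.uint8);out[:,:450]=a;out[:300,450:]=b
cv2.imwrite("pics/s3.png",out)
E
```

```text
[0.48016728 0.23079596 0.16828553] [2.45108377 1.96336381 0.00493226] [ 3.51838266e-01 -1.75722692e-02  1.75475363e+00 -5.42931197e-05
  1.40108039e+00  5.71920154e-01]
```

View pics/s3.png

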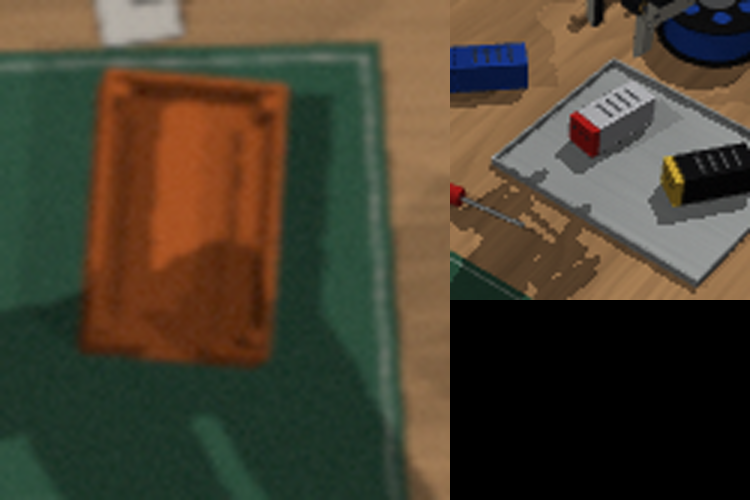

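The housing rim corners in the left crop are (105,70), (288,85), (268,366) and (82,350). The PSU is unobstructed at (612,120). The tool stands over the PSU at yaw 77°, so I'll go down to it.

Emit:
servo_tool:
  plan:
    - [[-0.5,-1,-2,-30,0,0,0],[-0.5,0,0,-35,0,0,0],[-0.5,0,0,-35,0,0,0],[-0.5,0,0,-25,0,0,0],[-0.5,0,0,-15,0,0,0],[-0.5,0,0,0,0,0,0],[0.3,0,0,0,0,0,0],[0.3,0,0,0,0,0,0],[0.3,0,0,0,0,0,0],[0.3,0,0,0,0,0,0]]
  force: 25

```text
t: 5.45
tool_pos: [0.48, 0.2274, 0.0283]
orientation: [2.456, 1.957, 0.005]
force: [1.2, -0.2, 4.7]
opening: 0.0457
```

```bash
python3 - <<'E'
from h import *
p=rect("top",[(105,70),(288,85),(268,366),(82,350)],.053,5,305,145)
# predicted outline for candidate pose, from topple geometry
y=np.radians(-6.7);c,s=np.cos(y),np.sin(y)
e=np.array([494.6,-208.2])+25*np.array([c,s]);m=e+85*np.array([c,s]);print("pred mid",m)
E
```

```text
[[701.1, -174.8, 53.0], [689.2, -287.1, 53.0], [515.6, -265.5, 53.0], [528.0, -153.5, 53.0]] c [ 608.5 -220.2   53. ] sides [112.9 174.9 112.7 174.4]
dir 0 -96.1
dir 1 172.9
dir 2 83.7
dir 3 -7.0
pred mid [ 603.84877145 -221.03378108]
```

The PSU is gripped at an opening of 45.7 mm, which matches its 46 mm width. Housing middle is (608,-220) at yaw -6.6°, in line with the toppling prediction of (604,-221). I'll lift and carry it over.

Emit:
servo_tool:
  plan:
    - [[0.3,0,0,10,0,0,0],[0.3,0,0,25,0,0,0],[0.3,0,0,35,0,0,0],[0.3,0,0,35,0,0,0],[0.3,0,0,15,0,0,0],[0.3,0,0,0,0,0,0]]

```text
t: 6.05
tool_pos: [0.4802, 0.2277, 0.1495]
orientation: [2.455, 1.957, 0.007]
force: [0.4, 0.3, -1.8]
opening: 0.0455
```

Emit:
servo_tool:
  plan:
    - [[0.3,10.7,-37.3,0,0,0,-0.122],[0.3,10.7,-37.3,0,0,0,-0.122],[0.3,10.7,-37.3,0,0,0,-0.122],[0.3,10.7,-37.3,0,0,0,-0.122],[0.3,10.7,-37.3,0,0,0,-0.122],[0.3,10.7,-37.3,0,0,0,-0.122],[0.3,10.7,-37.3,0,0,0,-0.122],[0.3,10.7,-37.3,0,0,0,-0.122],[0.3,10.7,-37.3,0,0,0,-0.122],[0.3,10.7,-37.3,0,0,0,-0.122],[0.3,10.7,-37.3,0,0,0,-0.122],[0.3,10.7,-37.3,0,0,0,-0.122]]

```text
t: 7.25
tool_pos: [0.6057, -0.2215, 0.1432]
orientation: [-3.134, 0.194, 0.006]
force: [-0.4, 0.6, -3.3]
opening: 0.046
```

Emit:
servo_tool:
  plan:
    - [[0.3,0,0,-10,0,0,0],[0.3,0,0,-20,0,0,0],[0.3,0,0,-10,0,0,0],[0.3,0,0,0,0,0,0]]

```text
t: 7.65
tool_pos: [0.6043, -0.2189, 0.1021]
orientation: [-3.133, 0.184, 0.011]
force: [0.2, -0.1, -2.5]
opening: 0.046
```

```bash
python3 - <<'E'
from plant import eyes, monitor
import cv2,numpy as np
s=monitor.read_state();print(s['t'],s['tool_pos'],s['orientation'],s['opening'],s['force'])
im=eyes.read_camera("scene")[:,:,::-1]
cv2.imwrite("pics/s4.png",cv2.resize(im[190:300,190:300],None,fx=5,fy=5,interpolation=cv2.INTER_CUBIC))
from h import *
# expected crop positions of the rim corners, housing middle (608.5,-220.2) yaw -6.6
y=np.radians(-6.6);d=np.array([np.cos(y),np.sin(y)]);n=np.array([-d[1],d[0]]);m=np.array([.6085,-.2202])
X=[[*(m+a*d+b*n),.053] for a,b in((.085,.055),(.085,-.055),(-.085,-.055),(-.085,.055))]
print("rim",((proj("scene",X)-[190,190])*5).round().tolist())
tz=s['tool_pos'];X=[[*(np.array(tz[:2])+a*d+b*n),tz[2]-.0243+.044] for a,b in((.055,.023),(.055,-.023),(-.055,-.023),(-.055,.023))]
print("psu top",((proj("scene",X)-[190,190])*5).round().tolist())
E
```

```text
7.65 [ 0.60427342 -0.21889705  0.10208643] [-3.13342348  0.18401119  0.01071721] 0.046016336154228954 [ 0.22713187 -0.11277782 -2.47056412]
rim [[438.0, 412.0], [311.0, 524.0], [122.0, 360.0], [249.0, 260.0]]
psu top [[363.0, 345.0], [307.0, 391.0], [180.0, 286.0], [236.0, 243.0]]
```

View pics/s4.png

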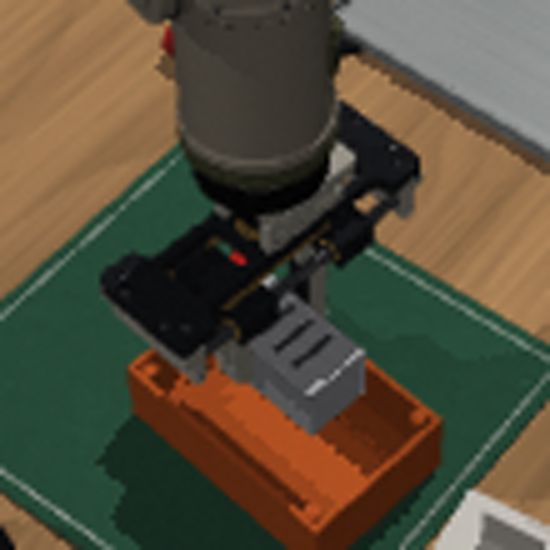

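The PSU hangs level over the cavity, and its black-slotted far end is at (330,370). The red end is hidden but faces the notch side. The scene view agrees with the top view laterally to about 1 mm. I'll lower to just above the floor.

Emit:
servo_tool:
  plan:
    - [[0.3,2.5,-0.7,-10,0,0,0],[0.3,2.5,-0.7,-15,0,0,0],[0.3,0,0,-15,0,0,0],[0.3,0,0,-12,0,0,0],[0.3,0,0,-8,0,0,0],[0.3,0,0,-4,0,0,0],[0.3,0,0,0,0,0,0]]

```text
t: 8.4
tool_pos: [0.6115, -0.2218, 0.0418]
orientation: [-3.136, 0.186, 0.002]
force: [0.0, 0.2, -2.6]
opening: 0.0461
```

Emit:
servo_tool:
  plan:
    - [[0.3,-0.5,0.7,-4,0,0,0],[0.3,0,0,-3,0,0,0],[0.3,0,0,-1.5,0,0,0],[0.3,0,0,-1,0,0,0],[0.3,0,0,0,0,0,0]]

```text
t: 8.9
tool_pos: [0.6114, -0.2213, 0.0331]
orientation: [-3.136, 0.186, 0.0]
force: [-0.5, 0.4, -2.8]
opening: 0.0456
```

Emit:
servo_tool:
  plan:
    - [[0.3,0,0,-0.5,0,0,0],[0.3,0,0,-0.5,0,0,0],[0.3,0,0,0,0,0,0]]

```text
t: 9.2
tool_pos: [0.6115, -0.2213, 0.0321]
orientation: [-3.136, 0.186, -0.0]
force: [-0.0, 0.1, -3.0]
opening: 0.0459
```

```bash
python3 - <<'E'
from plant import eyes, monitor
import cv2
im=eyes.read_camera("scene")[:,:,::-1]
cv2.imwrite("pics/s5.png",cv2.resize(im[215:300,200:290],None,fx=6,fy=6,interpolation=cv2.INTER_CUBIC))
E
```

```text
(no output)
```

View pics/s5.png

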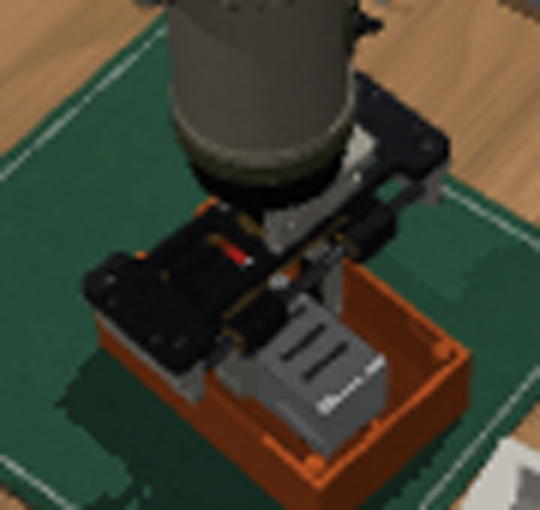

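The PSU is inside the cavity between the ribs and still hangs free at -3 N. I'll continue in fine steps until it touches.

Emit:
servo_tool:
  plan:
    - [[0.3,0,0,-0.5,0,0,0],[0.3,0,0,-0.5,0,0,0],[0.3,0,0,0,0,0,0]]

```text
t: 9.55
tool_pos: [0.6115, -0.2213, 0.0314]
orientation: [3.136, -0.186, 0.0]
force: [-1.2, 0.3, -0.1]
opening: 0.0456
```

Emit:
servo_tool:
  plan:
    - [[0.3,0,0,-0.4,0,0,0],[0.3,0,0,0,0,0,0]]

```text
t: 9.75
tool_pos: [0.6115, -0.2213, 0.0313]
orientation: [3.136, -0.186, 0.0]
force: [-4.3, 1.2, 5.2]
opening: 0.0457
```

It's seated, with about 8 N transferred to the floor. I'll release just enough to stay clear of the walls, then retreat.

Emit:
servo_tool:
  plan:
    - [[-0.05,0,0,0,0,0,0],[-0.13,0,0,0,0,0,0],[-0.17,0,0,0,0,0,0],[-0.17,0,0,0,0,0,0],[-0.17,0,0,5,0,0,0],[-0.17,0,0,15,0,0,0],[-0.17,0,0,30,0,0,0],[-0.17,0,0,40,0,0,0],[-0.17,0,0,40,0,0,0],[-0.17,0,0,20,0,0,0]]

```text
t: 10.75
tool_pos: [0.6134, -0.2222, 0.1874]
orientation: [3.133, -0.185, 0.011]
force: [0.5, -0.5, 1.0]
opening: 0.0545
```

Emit:
servo_tool:
  plan:
    - [[-0.17,-15,25,5,0,0,0],[-0.17,-15,35,0,0,0,0],[-0.17,-15,35,0,0,0,0],[-0.17,-15,35,0,0,0,0],[-0.17,-15,35,0,0,0,0],[-0.17,-15,35,0,0,0,0],[-0.17,-15,35,0,0,0,0],[-0.17,-10,25,0,0,0,0],[-0.17,0,0,0,0,0,0],[-0.17,0,0,0,0,0,0]]

```text
t: 11.75
tool_pos: [0.4969, 0.039, 0.1871]
orientation: [3.136, -0.183, 0.003]
force: [0.0, -0.0, 0.3]
opening: 0.0545
```

```bash
python3 - <<'E'
from plant import eyes, monitor
import cv2,numpy as np
im=eyes.read_camera("scene")[:,:,::-1]; t=eyes.read_camera("top")[:,:,::-1]
a=cv2.resize(im[90:330,120:360],(400,400),interpolation=cv2.INTER_CUBIC)
b=cv2.resize(t[150:230,310:390],(400,400),interpolation=cv2.INTER_CUBIC)
cv2.imwrite("pics/s6.png",np.hstack([a,b]))
E
```

```text
(no output)
```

View pics/s6.png

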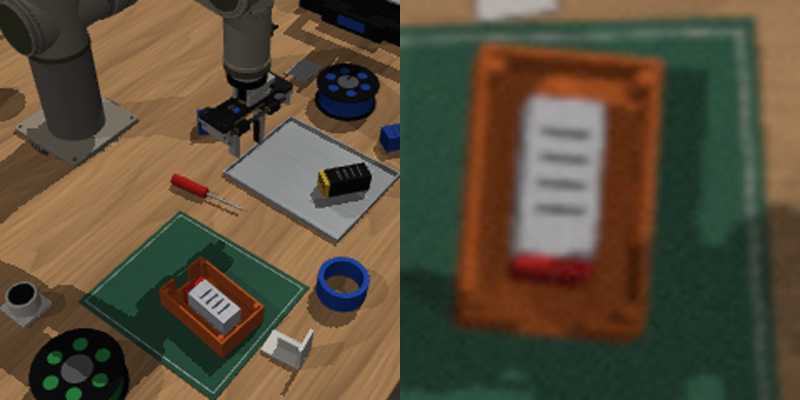

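The PSU lies in the housing with its red end (550,268) towards the notch, and the relay and bystanders look untouched. One last numeric check before closing.

```bash
python3 - <<'E'
from h import *
p=rect("top",[(127,94),(207,98),(193,281),(111,275)],.051,5,310,150)
h=np.array([608.5,-220.2]);y=np.radians(-6.6);d=p.mean(0)[:2]*1000-h
print("along",d@[np.cos(y),np.sin(y)],"lateral",d@[-np.sin(y),np.cos(y)])
E
```

```text
[[670.2, -202.7, 51.0], [666.5, -251.7, 51.0], [553.2, -237.5, 51.0], [558.1, -187.8, 51.0]] c [ 612.  -219.9   51. ] sides [ 49.2 114.2  49.9 113.1]
dir 0 -94.2
dir 1 172.8
dir 2 84.4
dir 3 -7.5
along 3.445984352832036 lateral 0.6835925980922155
```

```bash
python3 -c "
from plant import job
print(job.close_job())"
```

```text
the job is handed in; nothing more can be done
None
```

The job is done and handed in at about 12 s of the 56 s allowed. I pushed the housing over near its top, and it lies on its closed back on the mat with the open side up. The power supply sits in it on the floor between the ribs, released, with its red end towards the cable notch.

- **Position:** in the last top view, the power supply is 0.7 mm off the housing's centre line (about 6 mm of play to each rib) and 3.4 mm off lengthwise. Its yaw matches the housing's to about 1°. The measured outline came out about 4 mm too large, which I put down to image blur.
- **Touchdown:** contact came with the tool at 31.3 mm, exactly the height expected for lying flat on the floor. The force after touchdown was about 5 N.
- **Views:** the scene view put the housing about 5–8 mm further along its length than the top view did. They agreed to about 1 mm on where the power supply sits across the housing.
- **Everything else:** the relay module and the other items look unmoved in the last pictures. I checked this by eye and did not measure it. The gripper was well clear of everything when I handed in.

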